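# Unlock a spring tester and hold its slide at the mark

## Robot

A 7-joint arm with a two-finger parallel gripper is mounted at the origin on the work surface. World frame = base frame: x ahead of the robot, y to its left, z up, the work surface at z = 0. Lengths are in m, angles in rad, forces in N, time in s.
With the tool pointing down it reaches from about 0.425 to 1.025 m from the base axis. Payload 3.6 kg.
Tool frame: the origin (TCP) lies where the fingers leave the gripper's body, on its centre line; the fingertips stand ahead of it and the grasp point (between the pads) lies 54 mm ahead of it (r.finger_overhang is the x of the fingertips in the tool frame, in m); x points along the fingers, z is the direction in which the jaws open and shut, and the axes are right-handed (so a half turn about x gives the same grasp; the last joint's range is limited). The gripper opens to 85 mm and grips with 20 to 120 N. Pads are 22 mm wide; open, the fingers measure 114 mm over their backs; the gripper's body (76 mm by 85 mm) begins 54 mm behind the grasp point. The pads swing forward as they close: fully open they stand 13 mm farther back than shut.
Start: joints at [1.248, 0.591, 0.048, 1.609, -0.033, 0.943, -0.034], TCP at [0.164, -0.706, 0.304] pointing down, gripper open.
Joint ranges: [-2.69, 2.69], [-0.47, 2.24], [-1.27, 1.36], [0.19, 2.51], [-1.53, 4.68], [0.08, 2.07], [-3.09, 3.09]. Speed limits (rad/s): [2.57, 2.57, 3.14, 3.14, 3.14, 3.14, 3.14].

## Interface

Orientations are given as a unit quaternion [x, y, z, w].
In Python, from workcell import r gives the robot as it stands.
- The arm moves only by the tool apply_moves, never from a script. Its argument "plan" is a list of rows, each a list of 5 numbers: the shift along the tool's x, y, z in mm, then the turn about the tool's x in degrees, then the gripper's target within -1 to 1 (fully open at 1, half-way at 0, shut at -1). A call has 1 to 10 rows; each row is the pose to reach, as a shift and turn from the pose measured when the call began, along the tool's axes at that moment; what a row does not reach only later rows make up. A row lasts 1/12 s, in which the tool goes at most 41.7 mm and 7.16 degrees, less where a joint would pass 70% of its speed; a pose out of reach is approached as far as the arm can. A call with a gripper value outside its range is refused whole. The fingers move at their own pace and stop on an object; "squeeze" is the grip in N (left out, the last holds). Time passes only in rows, so rows that repeat a pose let the fingers close. It gives the time, the measured TCP pose, the force and the opening at its end, in the units of the state.
- r.observe(): the state, without advancing time (a new reading comes with each control period).
- r.grab_frame(name): name is "scene" or "top" or "wrist"; returns a dict with "image" (480x640x3 uint8, red, green, blue), "K" (3x3 intrinsics, pixels), "xyz" and "orientation" of the camera in the world. Camera axes: x right, y down, z forward; pixel columns grow to the right and rows downward; lengths in m; the calibration is good to about 2 mm. The wrist camera is an equidistant fisheye: a pixel r from the principal point sees the ray r / f radians off the axis. A picture is of the moment at which its call begins. There is no depth.
- r.job_done(): hands the job in, once; it reports no verdict.
The state is a dict: "time": time; "q": joint angles; "dq": joint speeds; "effort": joint torques, N m; "eef_pos": TCP position; "tcp_rot": TCP orientation; "contact_force": force on the tool from outside, world axes, zero at the start; "moment": the same for the moment, N m; "finger_gap": opening from 0.0 (shut) to 1.0 (fully open).
Only numpy, scipy, OpenCV 4.12 (cv2) and the standard library are available. Lean on these libraries where they do the work, as an engineer would, in place of code of your own. Each camera call takes 0.05 s, during which the arm holds its last target. There are 200 camera calls.

## Task

The spring tester is locked for transport by a steel link hung over its two posts: lift the link up and off both posts and lay it flat in the shallow metal tray, without dropping it. Then pull out the tester's spring-return slide, which has a crossbar for a handle, until its pointer is in line with the mark on the scale, and keep it there: finish while still holding the slide at the mark with the fingers. Do not shift the mark, and leave everything else on the bench where it is.

Things in the scene. Friction and masses are not known exactly. Their poses are not given: they have to be found in the camera images.
- tester: Spring tester bolted to the bench; grey base plate 300 x 150 x 16 mm, x -165 to +135. Origin on the bench; +x from the slide to the spring housing, +y to the scale side; the slide pulls out to -x. Beige housing x +65 to +135, y +-45, top z 90. Guide block x +20 to +50, y +-15, top z 58. Scale rail x -150 to -30, y 51 to 73, top z 26.
- slide: Aluminium slide, 30 mm wide, top z 46; moves along the tester's x only, 0 to 85 mm. Origin = the tester's when home; pulled out d mm it is at tester x = -d. A spring pulls it home: 3.6 N plus 0.09 N per mm (7 to 10 N at the mark). Its post stands on a 30 x 30 mm block, top z 58. With the link over both posts it moves only 6 mm.
- slide_post (a point): Top of the slide's lock post: steel pin 10 mm dia with domed top, 85 mm over the bench, 27 mm above its block, at slide x -11.
- fixed_post (a point): Top of the fixed lock post on the guide block: like the slide's post, at tester x +35, same height.
- crossbar (a point): Middle of the slide's handle: round steel crossbar 14 mm dia, 70 mm long along the tester's y, its axis 75 mm over the bench, on a stem 10 (x) x 14 (y) mm rising from the slide's top (z 46). At slide x -75; 59 mm clear to the slide's lock post behind it. Can be pinched from above, one finger before and one behind the bar.
- pointer (a point): Tip of the slide's pointer: dark steel blade 7 mm wide (x) sticking out of the slide to tester +y, ending at the scale rail at slide x -45, y +50, 32 mm over the bench. Axes as the tester's.
- mark (a point): The mark: inner tip of the dark steel blade, 7 mm wide (x), of the cursor clamped on the scale rail; tip at tester y +51, 32 mm over the bench, blade running out to y +79. It is 35 to 70 mm further out (tester -x) than the pointer at home. Axes as the tester's. In line = pointer and mark blades tip to tip, same tester x.
- link: Transport lock link: long steel loop, outside 80 (x) x 34 (y) x 20 (z) mm, walls 9 mm, slot 62 x 16 mm right through; 0.08 to 0.17 kg. Origin: centre of its underside. Starts over both posts, long axis along tester x, centre at tester x +12, underside z 58 on the two blocks, posts 7 mm proud of its top. Free room on both long sides down to z 16. Lifts straight up, 3 mm play.
- tray: Shallow open aluminium tray fixed on the bench left or right of the tester: outside 170 (x) x 140 (y) x 25 mm high, walls and floor 4 mm. Origin on the bench under its centre.
- multimeter: Bystander: hand multimeter, grey, 150 x 85 x 44 mm; leave alone.
- weight: Bystander: brass knobbed weight, 42 dia x 58 high mm, beside the tester; leave alone.
- coupler: Bystander: small black connector box with a brass stub, 61 x 28 x 24 mm, beside the tester; leave alone.
- screwdriver: Bystander: screwdriver lying flat; leave alone.
- cleaner: Bystander: amber bottle, 48 dia x 120 mm high; leave alone.
Mind the look-alikes: they are no part of the job. Several things have the shape of the link; the one meant has the colours described above.

How it is judged:
On the way, in this order (a step that is already met when the one before it is completed fails the run):
1. the link has been lifted up and off both posts (z of link in the frame of tester above 0.087 m and contact force between the fingers and link above 0.3 N), for 0.1 s.
2. the link lies flat in the tray, released (x of link in the frame of tray between -0.066 and 0.066 m and y of link in the frame of tray between -0.055 and 0.055 m and z of link in the frame of tray below 0.012 m and angle between link's own z axis and vertical below 0.15 rad and contact force between the fingers and link below 0.1 N and linear speed of link below 0.02 m/s), for 0.2 s.
At the end, for the whole second after the job is handed in: The pointer is within 5 mm of the mark along the slide's travel, the slide is still (under 10 mm/s) and held by the fingers (contact force over 2 N), and the link lies flat (within 0.15 rad) and at rest on the tray's floor, inside its walls, not touched by the fingers (all of step 2 and x of pointer in the frame of mark between -0.005 and 0.005 m and contact force between the fingers and slide above 2 N and linear speed of slide below 0.01 m/s); the arm keeps its last pose, push and grip.
It fails at once if the link is dropped (moves faster than 0.7 m/s out of the fingers) (linear speed of link above 0.7 m/s and contact force between the fingers and link below 0.1 N).
It fails at once if the mark is shifted by more than 4 mm (distance of mark from where it was at the start of the episode above 0.004 m).
It fails at once if a bystander is moved by more than 30 mm (distance of any of multimeter, weight, coupler, screwdriver, cleaner from where it was at the start of the episode above 0.03 m).
It also fails if it takes over 51 s, if anything falls off the work surface, if the arm or the gripper's body presses on something with over 40 N, if the wrist force passes 120 N, or if a joint passes its speed limit or range.

## Working session

There is one attempt and no reset: what is moved stays moved. The work goes in short steps, Python scripts to look and compute and a tool call to move; the robot and the scene stay as the last step left them, time stands still between calls to the robot, and variables do not carry over. Pictures are saved under pics/ and viewed, about 8 in all and at most 12, crops included, and the job is handed in when it is done.

Besides the shell and the picture viewer there is one more tool, called after "Emit:" in YAML: its name, and indented under it one key for each argument. apply_moves: Moves the arm, as the interface text tells. Its arguments: {"type":"object","properties":{"plan":{"type":"array","items":{"type":"array","items":{"type":"number"}}},"squeeze":{"type":"number"}},"required":["plan"]}

```bash
ls; mkdir -p pics
cat > h.py <<'E'
import numpy as np, cv2
from scipy.spatial.transform import Rotation as R
from workcell import r
def ray(f,u,v,fish=False):
    K=f["K"];x=(u-K[0][2])/K[0][0];y=(v-K[1][2])/K[1][1]
    if fish:
        t=np.hypot(x,y);s=np.sin(t)/t if t>1e-9 else 1;d=np.array([x*s,y*s,np.cos(t)])
    else: d=np.array([x,y,1.])
    return R.from_quat(f["orientation"]).apply(d)
def onplane(f,u,v,z,fish=False):
    d=ray(f,u,v,fish);p=np.array(f["xyz"]);return p+d*(z-p[2])/d[2]
def proj(f,P,fish=False):
    K=f["K"];c=R.from_quat(f["orientation"]).inv().apply(np.array(P)-f["xyz"])
    if fish:
        t=np.arctan2(np.hypot(c[0],c[1]),c[2]);h=np.hypot(c[0],c[1]);a=c[:2]/h*t
    else:a=c[:2]/c[2]
    return K[0][0]*a[0]+K[0][2],K[1][1]*a[1]+K[1][2]
def snap(n,fn):
    import pickle
    f=r.grab_frame(n);cv2.imwrite(f"pics/{fn}.png",f["image"][:,:,::-1]);pickle.dump({k:np.array(v) for k,v in f.items()},open(f"pics/{fn}.pkl","wb"));return f
def load(fn):
    import pickle;return pickle.load(open(f"pics/{fn}.pkl","rb"))
E
python3 - <<'E'
from h import *
for n in("top","scene"):
    f=snap(n,n+"0");print(n,f["K"],f["xyz"],R.from_quat(f["orientation"]).as_matrix())
f=snap("wrist","wrist0");print(f["K"],f["xyz"])
s=r.observe();print(s,R.from_quat(s["tcp_rot"]).as_matrix(),r.finger_overhang)
E
```

```text
pics
top [[619.40115759   0.         321.09612956]
 [  0.         619.40115759 235.22300736]
 [  0.           0.           1.        ]] [0.50348329 0.0185209  1.22137185] [[ 0.01789016 -0.99717935  0.07289232]
 [-0.99960492 -0.01941903 -0.02031994]
 [ 0.02167812 -0.0725     -0.99713279]]
scene [[569.38542553   0.         324.23606375]
 [  0.         569.38542553 236.9969122 ]
 [  0.           0.           1.        ]] [1.52956014 0.2983037  0.90720539] [[-0.32067212  0.58735805 -0.74308809]
 [ 0.94703636  0.21296    -0.24035425]
 [ 0.01707404 -0.78080635 -0.62453976]]
[[371.64829954   0.         319.54612441]
 [  0.         371.64829954 234.87927022]
 [  0.           0.           1.        ]] [ 0.22815494 -0.69154098  0.37221514]
{'time': 0.15, 'q': array([ 1.24850998,  0.59193133,  0.04829317,  1.60953357, -0.03329421,
        0.94272609, -0.03367049]), 'dq': array([-0.00036781, -0.00292577,  0.00098593, -0.00490282,  0.00069997,
       -0.00266739, -0.00245204]), 'effort': array([ 2.68043528e-03, -5.49245882e+01,  1.54956333e+00, -1.98453605e+01,
        9.53847484e-03,  5.68139236e-03,  4.36543985e-06]), 'eef_pos': array([ 0.16433677, -0.70559152,  0.30298421]), 'tcp_rot': array([ 0.43999227,  0.55434877, -0.43925755,  0.55331461]), 'contact_force': array([-0.67854039, -0.75723566, -0.01654446]), 'moment': array([ 0.03093338, -0.03090709, -0.00555768]), 'finger_gap': 1.0026016781383036} [[-4.99502542e-04  9.73913578e-01  2.26918691e-01]
 [ 1.72310635e-03  2.26919221e-01 -9.73912059e-01]
 [-9.99998391e-01 -9.54665118e-05 -1.79150340e-03]] 0.0726
```

View pics/top0.png

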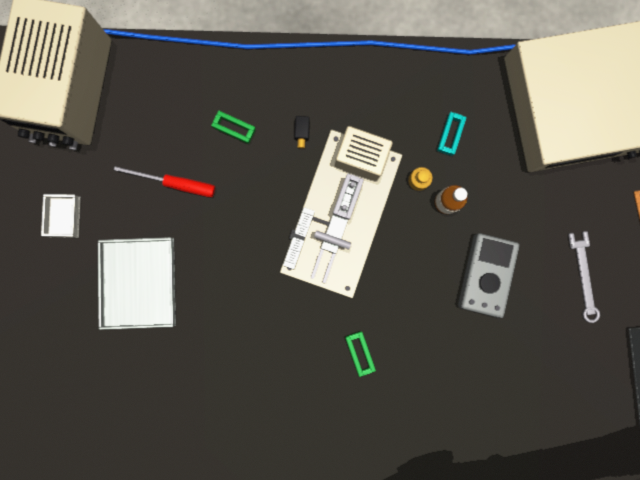

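View pics/scene0.png

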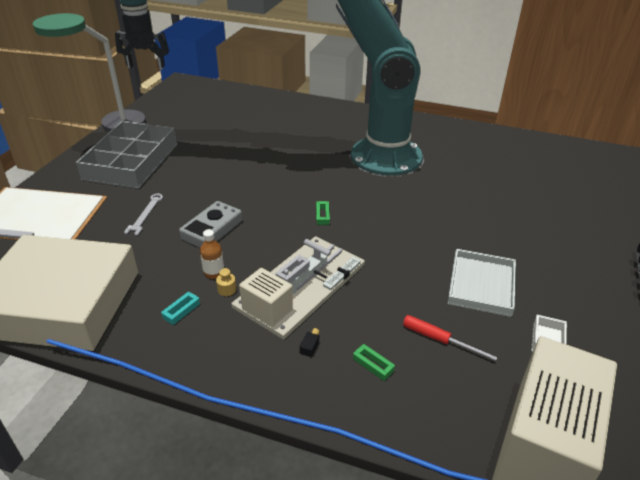

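The top view shows the tester centred at about (345,213), the steel link at (347,195), the crossbar at (332,240), the scale rail at (300,240) and the large tray at (136,283). Next I zoom in on the tester.

Run:
```python
from h import *
f=load("top0")
c=f["image"][120:305,265:415,::-1]
cv2.imwrite("pics/c1.png",cv2.resize(c,None,fx=3.2,fy=3.2,interpolation=cv2.INTER_CUBIC))
# base-plate quad, tray rect
im=f["image"].astype(int)
m=((im.min(2)>120)).astype(np.uint8)
for cn in cv2.findContours(m,cv2.RETR_EXTERNAL,cv2.CHAIN_APPROX_SIMPLE)[0]:
    a=cv2.contourArea(cn)
    if a>2000:
        b=cv2.minAreaRect(cn);print(a,b[0],b[1],b[2],np.round(cv2.boxPoints(b)).tolist())
# light tray
```

```text
6483.5 (135.5, 283.5) (91.0, 75.0) 90.0 [[98.0, 238.0], [173.0, 238.0], [173.0, 329.0], [98.0, 329.0]]
3035.0 (490.3398132324219, 275.2633972167969) (41.9467658996582, 75.84398651123047) 12.87500286102295 [[461.0, 308.0], [478.0, 234.0], [519.0, 243.0], [502.0, 317.0]]
11303.0 (342.711669921875, 208.99444580078125) (76.97506713867188, 161.30714416503906) 19.536653518676758 [[279.0, 272.0], [333.0, 120.0], [406.0, 146.0], [352.0, 298.0]]
39933.0 (319.49993896484375, 81.49998474121094) (638.9998779296875, 162.99996948242188) 0.0 [[0.0, 163.0], [0.0, 0.0], [639.0, 0.0], [639.0, 163.0]]
```

View pics/c1.png

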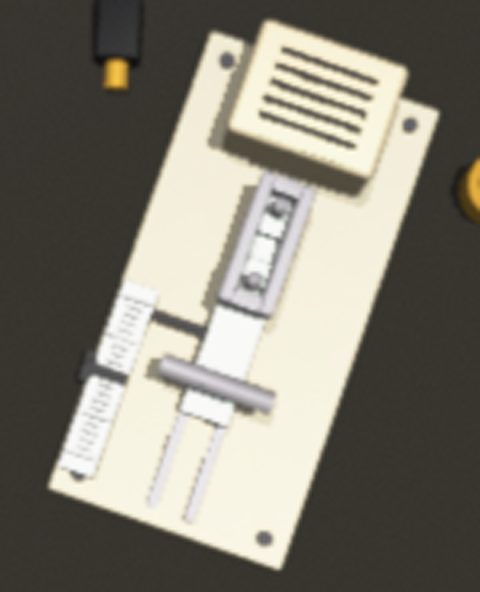

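The zoom shows the link over both posts (post tops near crop (281,209) and (254,284)) and crossbar ends at (163,363)-(270,402). The pointer tip is at (153,315) and the mark tip at (127,377). Now I fit the poses.

```bash
cat >> h.py <<'E'
def fit2(L,W):
    L=np.array(L,float);W=np.array(W)[:,:2];a=L-L.mean(0);b=W-W.mean(0)
    th=np.arctan2((a[:,0]*b[:,1]-a[:,1]*b[:,0]).sum(),(a*b).sum())
    M=np.array([[np.cos(th),-np.sin(th)],[np.sin(th),np.cos(th)]]);t=W.mean(0)-M@L.mean(0)
    return th,t,W-(L@M.T+t)
E
python3 - <<'E'
from h import *
f=load("top0")
P=lambda x,y,z:onplane(f,265+(x+.5)/3.2-.5,120+(y+.5)/3.2-.5,z)
pts=[((.135,.075),(212,32),.016),((.135,-.075),(440,110),.016),((-.165,-.075),(281,570),.016),((-.165,.075),(50,488),.016),
((.035,0),(281,209),.085),((-.011,0),(254,284),.085),((-.075,.035),(161,366),.075),((-.075,-.035),(271,402),.075)]
W=[P(*p[1],p[2]) for p in pts]
th,t,e=fit2([p[0] for p in pts],W);print("th",np.degrees(th),t,(e*1000).round(1).tolist())
M=np.array([[np.cos(th),-np.sin(th)],[np.sin(th),np.cos(th)]])
for n,x,y in(("ptr",153,316),("mark",127,378)):
    print(n,(M.T@(P(x,y,.032)[:2]-t)*1000).round(1))
for L in((.012,0),(-.075,0)):print(L,(M@L+t).round(4))
c=[onplane(f,u,v,.025) for u,v in((98,238),(173,238),(173,329),(98,329))];c=np.array(c);print("tray",c.round(3).tolist(),c.mean(0))
s=r.observe();T=R.from_quat(s["tcp_rot"]).as_matrix()
tx=np.array([np.cos(th),np.sin(th)])
print("tool y az",np.degrees(np.arctan2(T[1,1],T[0,1])),"z az",np.degrees(np.arctan2(T[1,2],T[0,2])))
E
```

```text
th -18.340672140176263 [ 0.6499492  -0.04987609] [[-0.5, -0.5], [1.1, 0.2], [1.4, 0.1], [1.3, -1.4], [-2.1, -0.2], [-2.5, 0.3], [-0.5, -0.4], [1.8, 1.9]]
ptr [-45.3  49.7]
mark [-85.8  51.9]
(0.012, 0) [ 0.6613 -0.0537]
(-0.075, 0) [ 0.5788 -0.0263]
tray [[0.577, 0.423, 0.025], [0.58, 0.279, 0.025], [0.406, 0.273, 0.025], [0.404, 0.415, 0.025]] [0.49186408 0.34760781 0.025     ]
tool y az 13.115761007679545 z az -76.88424879155207
```

Emit:
apply_moves:
  plan:
    - [4, 31, -26, 3, 1]
    - [8, 62, -51, 6, 1]
    - [12, 93, -77, 9, 1]
    - [16, 124, -102, 12, 1]
    - [20, 155, -128, 16, 1]
    - [24, 186, -154, 19, 1]
    - [28, 217, -179, 22, 1]
    - [32, 248, -205, 25, 1]
    - [36, 279, -230, 28, 1]
    - [40, 310, -256, 31.5, 1]
  squeeze: 40

```text
time: 0.98
eef_pos: [0.409, -0.3843, 0.2632]
tcp_rot: [0.574, 0.413, -0.574, 0.412]
contact_force: [-0.1, -0.5, -0.4]
finger_gap: 0.996
```

```bash
cat >> h.py <<'E'
def go(P,az):
    """print tool shift (mm) and turn (deg) to TCP target P with tool z at world azimuth az (deg, or +180)"""
    s=r.observe();T=R.from_quat(s["tcp_rot"]).as_matrix();d=T.T@(np.array(P)-s["eef_pos"])*1000
    a=np.degrees(np.arctan2(T[1,2],T[0,2]));tn=-((az-a+180)%360-180)
    print("shift",d.round(1),"turn",round(tn,1),"tcp",s["eef_pos"].round(4),"down",T[:,0].round(3),"q5-7",s["q"][4:].round(2),"t",s["time"],"F",s["contact_force"].round(1),"gap",round(s["finger_gap"],3))
E
python3 -c "
from h import *
go([.661,-.0537,.22],-108.34)"
```

```text
shift [  43.6  133.7 -393.5] turn -0.2 tcp [ 0.409  -0.3843  0.2632] down [-0.     0.002 -1.   ] q5-7 [-0.12  0.69 -1.1 ] t 0.9833 F [-0.1 -0.5 -0.4] gap 0.996
```

Emit:
apply_moves:
  plan:
    - [0, 13, -39, 0, 1]
    - [0, 26, -78, 0, 1]
    - [5, 40, -117, 0, 1]
    - [10, 53, -156, 0, 1]
    - [14, 66, -195, 0, 1]
    - [18, 80, -235, 0, 1]
    - [22, 93, -275, 0, 1]
    - [25, 107, -315, 0, 1]
    - [25, 120, -355, 0, 1]
    - [25, 133, -393, 0, 1]

```text
time: 1.82
eef_pos: [0.6599, -0.053, 0.2381]
tcp_rot: [-0.574, -0.414, 0.574, -0.412]
contact_force: [0.5, -0.4, 0.5]
finger_gap: 0.996
```

Emit:
apply_moves:
  plan:
    - [0, 0, 0, 0, 1]
    - [0, 0, 0, 0, 1]

```text
time: 1.98
eef_pos: [0.6616, -0.0479, 0.2374]
tcp_rot: [0.573, 0.416, -0.572, 0.414]
contact_force: [-0.8, -0.4, 0.2]
finger_gap: 1.001
```

```bash
python3 -c "
from h import *
go([.661,-.0537,.117],-108.34)
f=snap('wrist','wrist1')
print(proj(f,[.661,-.0537,.078],True))
"
```

```text
shift [120.4   1.6   6.1] turn 0.2 tcp [ 0.6616 -0.0479  0.2374] down [-0.001  0.004 -1.   ] q5-7 [-0.14  0.75 -1.76] t 1.9833 F [-0.8 -0.4  0.2] gap 1.001
(np.float64(328.2687898534613), np.float64(239.07843978086743))
```

View pics/wrist1.png

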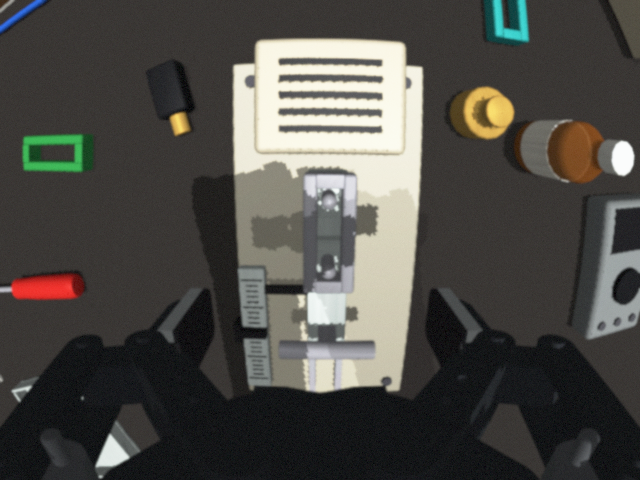

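The wrist view shows the link centred at about (330,232), against a predicted (328,239). The estimate is good and the sides are clear for the fingers, so I descend.

Emit:
apply_moves:
  plan:
    - [20, 1, 3, 0, 1]
    - [45, 2, 6, 0, 1]
    - [70, 2, 6, 0, 1]
    - [95, 2, 6, 0, 1]
    - [112, 2, 6, 0, 1]
    - [120, 2, 6, 0, 1]
    - [120, 2, 6, 0, 1]
    - [120, 2, 6, 0, 1]

```text
time: 2.7
eef_pos: [0.6594, -0.0589, 0.1177]
tcp_rot: [-0.573, -0.414, 0.574, -0.412]
contact_force: [0.6, -0.3, 0.5]
finger_gap: 0.999
```

```bash
python3 -c "
from h import *
go([.661,-.0537,.117],-108.34)
"
```

```text
shift [ 0.7 -0.2 -5.5] turn -0.1 tcp [ 0.6594 -0.0589  0.1177] down [-0.003  0.001 -1.   ] q5-7 [-0.16  0.54 -1.72] t 2.7 F [ 0.6 -0.3  0.5] gap 0.999
```

Emit:
apply_moves:
  plan:
    - [1, 0, -5, 0, 1]
    - [1, 0, -5, 0, 1]
    - [1, 0, -5, 0, 1]

```text
time: 2.95
eef_pos: [0.6618, -0.0538, 0.118]
tcp_rot: [0.574, 0.414, -0.574, 0.413]
contact_force: [-0.3, 0.5, -0.2]
finger_gap: 0.999
```

Emit:
apply_moves:
  plan:
    - [0, 0, 0, 0, -1]
    - [0, 0, 0, 0, -1]
    - [0, 0, 0, 0, -1]
    - [0, 0, 0, 0, -1]
    - [0, 0, 0, 0, -1]
    - [0, 0, 0, 0, -1]
    - [0, 0, 0, 0, -1]
    - [0, 0, 0, 0, -1]

```text
time: 3.62
eef_pos: [0.662, -0.0539, 0.1183]
tcp_rot: [0.574, 0.414, -0.573, 0.413]
contact_force: [-0.1, -0.7, 3.6]
finger_gap: 0.396
```

```bash
python3 -c "
from h import *
go([.661,-.0537,.117],-108.34)
"
```

```text
shift [ 1.3 -1.   0.2] turn -0.1 tcp [ 0.662  -0.0539  0.1183] down [-0.     0.001 -1.   ] q5-7 [-0.17  0.54 -1.73] t 3.6167 F [-0.1 -0.7  3.6] gap 0.396
```

The gap is 0.396, or 34 mm, so the link is gripped. I lift straight up.

Emit:
apply_moves:
  plan:
    - [-4, 0, 0, 0, -1]
    - [-10, 0, 0, 0, -1]
    - [-18, 0, 0, 0, -1]
    - [-26, 0, 0, 0, -1]
    - [-36, 0, 0, 0, -1]
    - [-48, 0, 0, 0, -1]
    - [-62, 0, 0, 0, -1]
    - [-78, 0, 0, 0, -1]
    - [-92, 0, 0, 0, -1]
    - [-95, 0, 0, 0, -1]

```text
time: 4.45
eef_pos: [0.6637, -0.0543, 0.2172]
tcp_rot: [0.575, 0.413, -0.572, 0.414]
contact_force: [0.3, -0.4, -1.8]
finger_gap: 0.392
```

```bash
python3 -c "
from h import *
go([.492,.348,.214],-90);go([.492,.348,.08],0)
f=snap('wrist','wrist2')
"
```

```text
shift [   2.6 -290.2 -327.3] turn -18.4 tcp [ 0.6637 -0.0543  0.2172] down [ 0.006  0.001 -1.   ] q5-7 [-0.14  0.71 -1.75] t 4.45 F [ 0.3 -0.4 -1.8] gap 0.392
shift [ 136.6 -290.8 -327. ] turn -108.4 tcp [ 0.6637 -0.0543  0.2172] down [ 0.006  0.001 -1.   ] q5-7 [-0.14  0.71 -1.75] t 4.45 F [ 0.3 -0.4 -1.8] gap 0.392
```

View pics/wrist2.png

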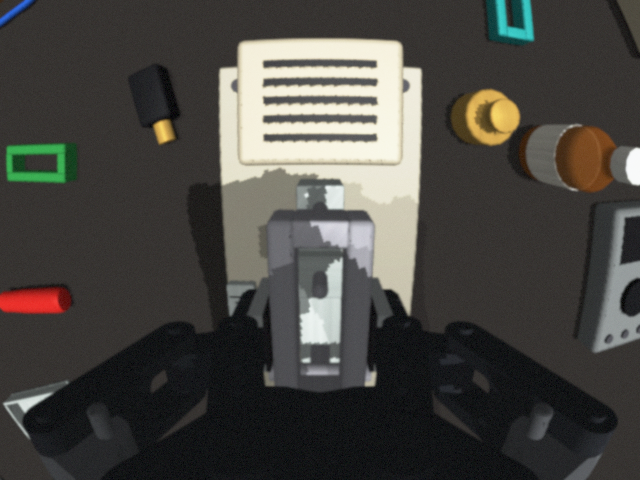

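The link is held level and clear of the posts. Now I carry it over the tray.

Emit:
apply_moves:
  plan:
    - [0, -15, -17, -1, -1]
    - [0, -40, -45, -3, -1]
    - [0, -66, -75, -5, -1]
    - [0, -93, -105, -7, -1]
    - [0, -120, -135, -9, -1]
    - [0, -147, -165, -11, -1]
    - [0, -174, -196, -13, -1]
    - [0, -200, -226, -15, -1]
    - [0, -222, -250, -17, -1]
    - [0, -240, -270, -18.4, -1]

```text
time: 5.33
eef_pos: [0.519, 0.2811, 0.2158]
tcp_rot: [0.5, 0.501, -0.498, 0.501]
contact_force: [0.1, -0.1, -1.6]
finger_gap: 0.392
```

```bash
python3 -c "
from h import *
go([.492,.348,.1],-90)
"
```

```text
shift [115.9 -27.1 -66.8] turn 0.2 tcp [0.519  0.2811 0.2158] down [ 0.003  0.002 -1.   ] q5-7 [-0.08  0.61 -2.06] t 5.3333 F [ 0.1 -0.1 -1.6] gap 0.392
```

Emit:
apply_moves:
  plan:
    - [5, -8, -20, 0, -1]
    - [15, -16, -42, 0, -1]
    - [30, -24, -60, 0, -1]
    - [50, -27, -67, 0, -1]
    - [75, -27, -67, 0, -1]
    - [98, -27, -67, 0, -1]
    - [115, -27, -67, 0, -1]
    - [124, -27, -67, 0, -1]
    - [128, -27, -67, 0, -1]
    - [128, -27, -67, 0, -1]

```text
time: 6.17
eef_pos: [0.4919, 0.348, 0.0872]
tcp_rot: [0.5, 0.501, -0.498, 0.501]
contact_force: [0.3, 0.1, -1.3]
finger_gap: 0.393
```

```bash
python3 -c "
from h import *
go([.492,.348,.078],-90)
"
```

```text
shift [ 9.2  0.1 -0. ] turn 0.2 tcp [0.4919 0.348  0.0872] down [ 0.002  0.001 -1.   ] q5-7 [-0.11  0.39 -2.15] t 6.1667 F [ 0.3  0.1 -1.3] gap 0.393
```

Emit:
apply_moves:
  plan:
    - [3, 0, 0, 0, -1]
    - [6, 0, 0, 0, -1]
    - [8, 0, 0, 0, -1]
    - [8, 0, 0, 0, -1]

```text
time: 6.5
eef_pos: [0.492, 0.348, 0.0795]
tcp_rot: [0.5, 0.501, -0.498, 0.501]
contact_force: [-0.6, -0.5, -1.5]
finger_gap: 0.395
```

Emit:
apply_moves:
  plan:
    - [1, 0, 0, 0, -1]
    - [2, 0, 0, 0, -1]
    - [3, 0, 0, 0, -1]
    - [3, 0, 0, 0, -1]

```text
time: 6.83
eef_pos: [0.492, 0.348, 0.0764]
tcp_rot: [0.5, 0.501, -0.498, 0.501]
contact_force: [-0.5, 0.4, -1.4]
finger_gap: 0.393
```

Emit:
apply_moves:
  plan:
    - [1, 0, 0, 0, -1]
    - [2, 0, 0, 0, -1]
    - [3, 0, 0, 0, -1]
    - [3, 0, 0, 0, -1]

```text
time: 7.17
eef_pos: [0.4921, 0.348, 0.0759]
tcp_rot: [0.5, 0.501, -0.498, 0.501]
contact_force: [-3.3, -2.6, 18.0]
finger_gap: 0.394
```

Emit:
apply_moves:
  plan:
    - [1, 0, 0, 0, -1]
    - [2, 0, 0, 0, -1]
    - [2, 0, 0, 0, -1]

```text
time: 7.42
eef_pos: [0.4926, 0.3483, 0.076]
tcp_rot: [0.5, 0.501, -0.498, 0.501]
contact_force: [-3.0, -1.8, 15.9]
finger_gap: 0.394
```

The fingertips touch the tray floor with the link about 12 mm above it. That short drop is far below the speed limit, so I ease off and open a little.

Emit:
apply_moves:
  plan:
    - [-1, 0, 0, 0, -1]
    - [-1, 0, 0, 0, -0.1]
    - [-1, 0, 0, 0, -0.05]
    - [-1, 0, 0, 0, 0]
    - [-1, 0, 0, 0, 0.1]
    - [-1, 0, 0, 0, 0.2]
    - [-1, 0, 0, 0, 0.2]
    - [-1, 0, 0, 0, 0.2]
    - [-1, 0, 0, 0, 0.2]
  squeeze: 20

```text
time: 8.17
eef_pos: [0.4926, 0.3483, 0.0768]
tcp_rot: [0.5, 0.501, -0.498, 0.501]
contact_force: [-0.4, 0.1, -0.9]
finger_gap: 0.599
```

Emit:
apply_moves:
  plan:
    - [-5, 0, 0, 0, 0.2]
    - [-25, 0, 0, 0, 0.2]
    - [-50, 0, 0, 0, 0.2]
    - [-80, 0, 0, 0, 0.5]
    - [-110, 0, 0, 0, 1]
    - [-140, 0, 0, 0, 1]
    - [-160, 0, 0, 0, 1]
    - [-160, 0, 0, 0, 1]

```text
time: 8.83
eef_pos: [0.4942, 0.3493, 0.242]
tcp_rot: [0.504, 0.5, -0.495, 0.501]
contact_force: [1.0, 0.3, 1.1]
finger_gap: 1.0
```

```bash
python3 -c "
from h import *
go([.5788,-.0263,.23],-18.34)
f=snap('wrist','wrist3')
"
```

```text
shift [  9.9  83.2 376. ] turn -71.5 tcp [0.4942 0.3493 0.242 ] down [ 0.01   0.008 -1.   ] q5-7 [-0.09  0.67 -2.17] t 8.8333 F [1.  0.3 1.1] gap 1.0
```

View pics/wrist3.png

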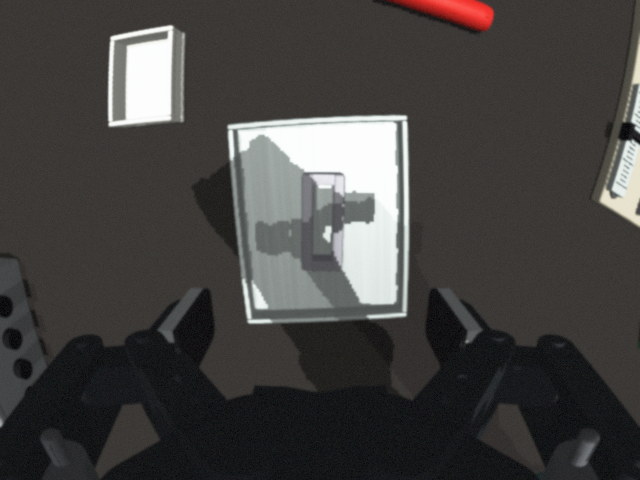

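The wrist view shows the link lying flat mid-tray at about (323,220), well inside the walls (230-407, 118-320). Next is the crossbar.

Emit:
apply_moves:
  plan:
    - [0, 4, 17, -5, 0]
    - [0, 12, 52, -12, 0]
    - [0, 20, 90, -19, 0]
    - [0, 29, 130, -26, 0]
    - [0, 38, 170, -33, 0]
    - [0, 46, 210, -40, 0]
    - [5, 55, 250, -47, 0]
    - [7, 65, 290, -54, 0]
    - [9, 73, 330, -61, 0]
    - [10, 80, 360, -68, 0]

```text
time: 9.72
eef_pos: [0.5736, -0.0154, 0.2265]
tcp_rot: [0.135, 0.693, -0.131, 0.696]
contact_force: [0.3, -0.5, -0.4]
finger_gap: 0.5
```

```bash
python3 -c "
from h import *
go([.5788,-.0263,.21],-18.34)
"
```

```text
shift [16.5 -8.3  8.8] turn -3.3 tcp [ 0.5736 -0.0154  0.2265] down [ 0.004  0.004 -1.   ] q5-7 [ 0.19  0.63 -0.61] t 9.7167 F [ 0.3 -0.5 -0.4] gap 0.5
```

Emit:
apply_moves:
  plan:
    - [10, -8, 9, -3, 0]
    - [16, -8, 9, -3, 0]
    - [16, -8, 9, -3, 0]
    - [16, -8, 9, -3, 0]

```text
time: 10.05
eef_pos: [0.578, -0.0244, 0.2093]
tcp_rot: [0.116, 0.698, -0.112, 0.698]
contact_force: [0.3, -0.1, 0.6]
finger_gap: 0.503
```

```bash
python3 -c "
from h import *
go([.5788,-.0263,.128],-18.34)
f=snap('wrist','wrist4')
for L in ((.035,0),(-.035,0)):
  th=np.radians(-18.34);M=np.array([[np.cos(th),-np.sin(th)],[np.sin(th),np.cos(th)]]);p=M@[-.075,L[0]]+[.64995,-.04988];print(proj(f,[*p,.075],True))
"
```

```text
shift [81.3 -2.   1.5] turn -0.3 tcp [ 0.578  -0.0244  0.2093] down [ 0.001  0.006 -1.   ] q5-7 [ 0.21  0.61 -0.56] t 10.05 F [ 0.3 -0.1  0.6] gap 0.503
(np.float64(321.2691224399343), np.float64(195.52208200950847))
(np.float64(321.60764727866064), np.float64(310.32784009669854))
```

View pics/wrist4.png

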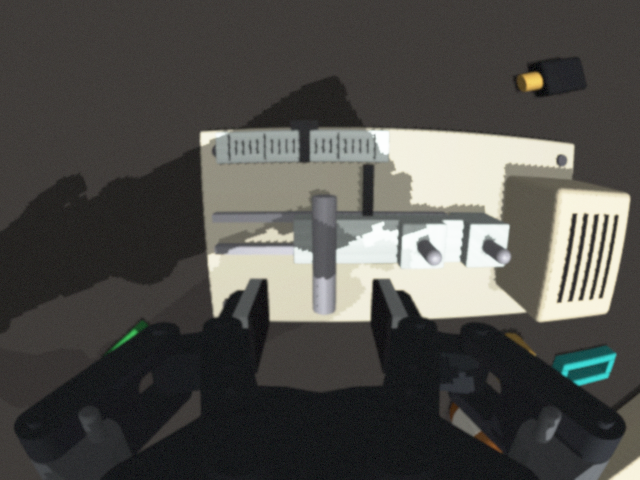

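The bar is centred at u≈324 (predicted 321) between the open fingers. The pointer is at (368,165) and the mark blade at (305,160). I descend and grip.

Emit:
apply_moves:
  plan:
    - [15, -1, 2, 0, 0]
    - [35, -2, 2, 0, 0]
    - [55, -2, 2, 0, 0]
    - [70, -2, 2, 0, 0]
    - [79, -2, 2, 0, 0]
    - [81, -2, 2, 0, 0]
    - [81, -2, 2, 0, 0]

```text
time: 10.68
eef_pos: [0.5797, -0.0243, 0.1288]
tcp_rot: [0.115, 0.698, -0.111, 0.698]
contact_force: [-0.3, 0.7, 0.2]
finger_gap: 0.498
```

```bash
python3 -c "
from h import *
go([.5788,-.0263,.128],-18.34)
"
```

```text
shift [ 0.8 -2.2 -0.2] turn -0.1 tcp [ 0.5797 -0.0243  0.1288] down [ 0.002  0.006 -1.   ] q5-7 [ 0.26  0.45 -0.6 ] t 10.6833 F [-0.3  0.7  0.2] gap 0.498
```

Emit:
apply_moves:
  plan:
    - [0, 0, 0, 0, -0.4]
    - [0, 0, 0, 0, -1]
    - [0, 0, 0, 0, -1]
    - [0, 0, 0, 0, -1]
    - [0, 0, 0, 0, -1]
    - [0, 0, 0, 0, -1]
    - [0, 0, 0, 0, -1]
  squeeze: 70

```text
time: 11.27
eef_pos: [0.5806, -0.0238, 0.1301]
tcp_rot: [0.116, 0.697, -0.11, 0.699]
contact_force: [-1.1, 1.7, 6.0]
finger_gap: 0.135
```

```bash
python3 -c "
from h import *
go([.5788,-.0263,.128],-18.34)
f=snap('wrist','wrist5')
"
```

```text
shift [ 2.  -2.9 -0.9] turn -0.0 tcp [ 0.5806 -0.0238  0.1301] down [ 0.004  0.007 -1.   ] q5-7 [ 0.26  0.45 -0.6 ] t 11.2667 F [-1.1  1.7  6. ] gap 0.135
```

Emit:
apply_moves:
  plan:
    - [0, 0, -3, 0, -1]
    - [0, 0, -7, 0, -1]
    - [0, 0, -11, 0, -1]
    - [0, 0, -16, 0, -1]
    - [0, 0, -21, 0, -1]
    - [0, 0, -26, 0, -1]
    - [0, 0, -30, 0, -1]
    - [0, 0, -34, 0, -1]
    - [0, 0, -37, 0, -1]
    - [0, 0, -37, 0, -1]

```text
time: 12.15
eef_pos: [0.5477, -0.0129, 0.1302]
tcp_rot: [0.116, 0.695, -0.11, 0.701]
contact_force: [6.2, -2.1, -6.8]
finger_gap: 0.134
```

Emit:
apply_moves:
  plan:
    - [0, 0, 0, 0, -1]
    - [0, 0, 0, 0, -1]
    - [0, 0, 0, 0, -1]

```text
time: 12.4
eef_pos: [0.55, -0.0138, 0.1302]
tcp_rot: [0.117, 0.693, -0.11, 0.703]
contact_force: [5.9, -1.7, -6.8]
finger_gap: 0.137
```

Run:
```python
from h import *
go([.5788,-.0263,.128],-18.34)
f=snap('wrist','wrist6');t=snap('top','top6')
a=cv2.resize(f["image"][60:300,180:460,::-1],None,fx=2,fy=2,interpolation=cv2.INTER_CUBIC)
b=cv2.resize(t["image"][190:290,270:360,::-1],None,fx=4.8,fy=4.8,interpolation=cv2.INTER_CUBIC)
c=np.zeros((480,800,3),np.uint8);c[:,:370]=a[:480,:370];c[:480,370:802]=b[:,:430];cv2.imwrite("pics/c6.png",c)
```

```text
shift [ 2.5 -2.7 31.2] turn -0.2 tcp [ 0.55   -0.0138  0.1302] down [ 0.015  0.007 -1.   ] q5-7 [ 0.27  0.39 -0.64] t 12.4 F [ 5.9 -1.7 -6.8] gap 0.137
```

View pics/c6.png

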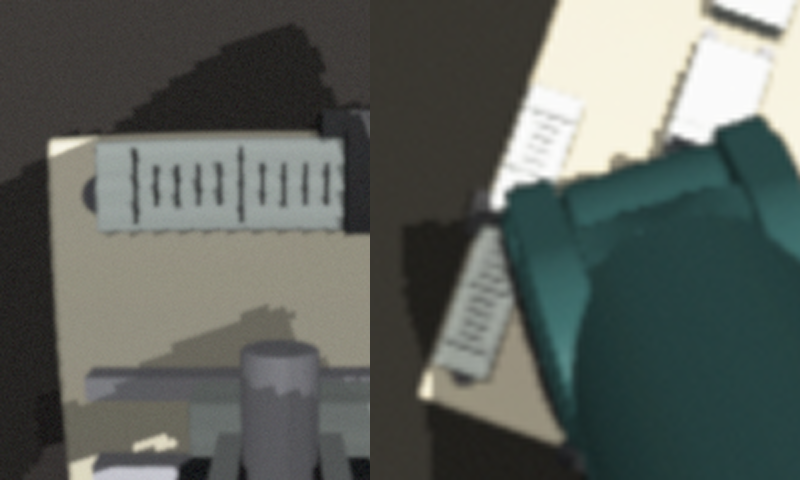

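The slide came along: the bar is held between the fingers at about (320,240) in the full frame. My crop cut off the pointer, so I re-crop the same frame.

Run:
```python
from h import *
f=load('wrist6')
cv2.imwrite("pics/c7.png",cv2.resize(f["image"][100:240,310:430,::-1],None,fx=4,fy=4,interpolation=cv2.INTER_CUBIC))
```

```text
(no output)
```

View pics/c7.png

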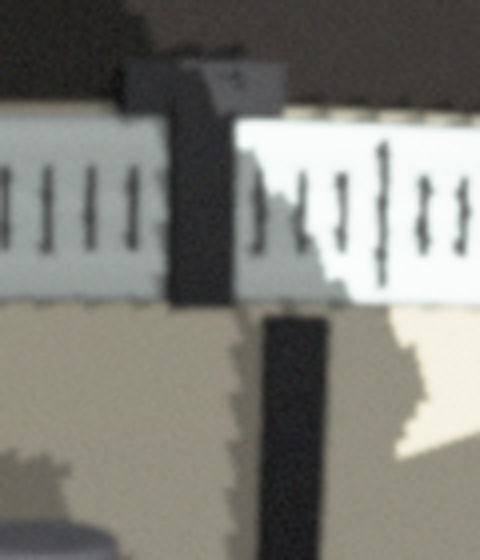

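Mark tip centre is at crop x 202 and pointer tip at 296. With 64 px to 7 mm, about 10.3 mm remains. Allowing about 2.5 mm for compliance, I command 13 mm.

Emit:
apply_moves:
  plan:
    - [0, 0, -4, 0, -1]
    - [0, 0, -7, 0, -1]
    - [0, 0, -10, 0, -1]
    - [0, 0, -12, 0, -1]
    - [0, 0, -13, 0, -1]
    - [0, 0, -13, 0, -1]
    - [0, 0, -13, 0, -1]
    - [0, 0, -13, 0, -1]

```text
time: 13.17
eef_pos: [0.5405, -0.0107, 0.1302]
tcp_rot: [0.117, 0.691, -0.111, 0.705]
contact_force: [6.4, -3.1, -6.8]
finger_gap: 0.137
```

Run:
```python
from h import *
go([.5788,-.0263,.128],-18.34)
f=snap('wrist','wrist8');s=snap('scene','scene8')
cv2.imwrite("pics/c8.png",cv2.resize(f["image"][90:240,310:440,::-1],None,fx=4,fy=4,interpolation=cv2.INTER_CUBIC))
go([.5788,-.0263,.128],-18.34)
```

```text
shift [ 2.9 -2.6 41.2] turn -0.2 tcp [ 0.5405 -0.0107  0.1302] down [ 0.021  0.006 -1.   ] q5-7 [ 0.27  0.37 -0.65] t 13.1667 F [ 6.4 -3.1 -6.8] gap 0.137
shift [ 2.9 -2.7 41.2] turn -0.2 tcp [ 0.5405 -0.0107  0.1302] down [ 0.021  0.006 -1.   ] q5-7 [ 0.27  0.37 -0.65] t 13.2667 F [ 6.2 -1.8 -7.4] gap 0.136
```

View pics/c8.png

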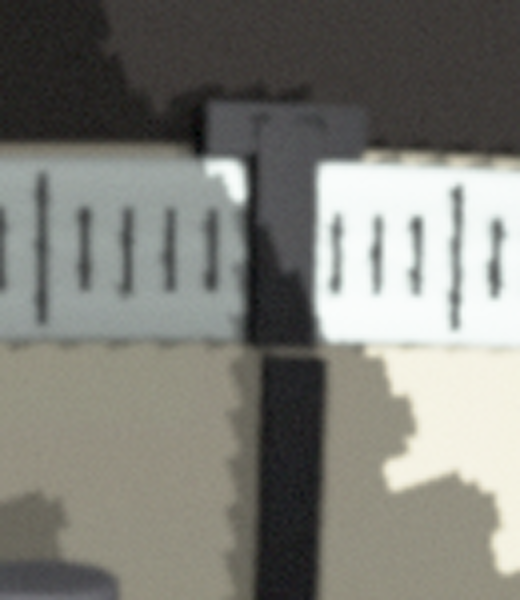

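Blades are within about 1.2 mm (mark tip x≈283, pointer tip x≈294, 9 px/mm), and the pose is steady. Handing in.

```bash
python3 -c "
from h import *
r.job_done();go([.5788,-.0263,.128],-18.34)"
```

```text
the job is handed in; nothing more can be done
the job is handed in; nothing more can be done
```

I lifted the link straight off both posts and laid it flat near the middle of the tray. Then I gripped the crossbar, pulled the slide out about 40 mm to the mark, and handed the job in at about 13.3 s with the slide still held.

**Link:** The fingertips touched the tray floor before the link did, so I released it about 12 mm above the floor. The wrist picture afterwards showed it flat and well inside the walls. I did not look at it again before handing in.

**Slide:** The last picture showed the pointer about 1.2 mm short of the mark, against a limit of 5 mm. The arm pose held steady over the 0.1 s between readings. The wrist force was about 6.5 N sideways from the spring and 7 N down.

**Oddities:**
- The finger opening on the 14 mm crossbar read about 11.5 mm. The grip still held the slide through the pull.
- The tool had tilted about 0.02 rad under load.

**Bystanders:** I saw no contact with any of them or with the mark, but did not measure their positions at the end.

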